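# Clip a counting slide on its carrier, dock it under the viewer and free the clip

### The job

Swing the blue carrier's spring clip by its red knob onto the edge of the glass counting slide; then, with the clip still on, push the carrier along the cart top into the converging guides of the white viewer until it sits fully home against the end stop. Finally swing the clip right off the slide again, leaving the carrier home and the slide in its bed. Do not lift the carrier or bang into the viewer, and leave the bottle, pot, carton and timer beside the work where they are.

Things in the scene. Friction and masses are not known exactly. Their poses are not given: they have to be found in the camera images.
- viewer: White viewer on two legs, fixed to the cart top, with two slippery white nylon guide rails 14 mm high, 12 mm thick, that lead the carrier in below its head. Origin: on the surface, where the carrier's origin lies when home; +x is the direction in which the carrier is pushed in. Legs: y = +-60 to 76 mm, x 22 to 58 mm, outside the rails.
- guide_mouth (a point): middle of the guides' mouth at surface height (viewer x = -50 mm), 139 mm wide between the rails; from here they converge to a straight channel 95 mm wide from viewer x = +5 mm to the end stop; axes as the viewer's
- head_front (a point): middle of the lower front edge of the viewer's head (viewer x = -16, z = 80 mm). Head: 82 (x) x 156 (y) mm, from 80 to 150 mm up, cap to 162; lens below it at viewer x 13 to 55 mm reaches down to 57 mm. With the carrier home it stands 15 to 32 mm beyond the clip's knob, so a vertical gripper does not fit: lean it 20 to 50 degrees, fingers pointing down and towards viewer +x
- carrier: Loose blue plate 120 (x) x 90 (y) x 16 mm, about 0.7 to 1 kg, in front of the guides' mouth; front corners rounded 10 mm. Origin: centre of its underside; +x points roughly into the guides. Push on the middle of its flat rear face (x = -60 mm, 16 mm high, black rubber pad). It slides on the cart top and stays where it is left
- carrier_nose (a point): middle of the carrier's front face, 8 mm above the cart top; axes as the carrier's
- home_stop (a point): point on the viewer's end stop that the carrier's nose meets when home (within 0.5 mm), 8 mm above the cart top; axes as the viewer's
- slide_bed (a point): centre of the slide's bed on top of the carrier (carrier x = 34, y = 0, z = 16 mm), between low lips 2.5 to 3 mm high with about 1.5 mm of play; axes as the carrier's
- slide: Loose glass counting slide, 30 (x) x 76 (y) x 5 mm, 30 g, with a white label end; lies crosswise in the bed on the carrier. Origin: centre of its underside
- clip_pivot (a point): axis of the clip's brass pivot screw (carrier x = -18, y = -18 mm); this point lies level with the knob's grip point, 50 mm above the carrier's underside; the screw is only 29 mm high; axes as the carrier's
- clip_knob (a point): grip point of the clip's red upright knob, a round post 10 mm in diameter, 24 to 60 mm above the carrier's underside; this point: on its axis, 50 mm up. It stands 30 mm from the pivot on the tail, across the pivot from the blade; pinch it (it turns freely on its pin) or push it. The tail's top is 23 mm up: keep the fingertips above
- clip_tip (a point): underside of the clip's rounded tip (8 mm ball), at the end of the spring blade 45 mm from the pivot; the blade presses the slide with about 1 to 2 N and rises over the slide's edge by itself
- clip (a joint): angle of the clip, rad, 0 to 1.35. 0: fully on at its stop, tip 8 mm in over the slide's rear edge, knob straight behind the pivot (carrier -x). Grows counter-clockwise from above, tip off the slide; at angle a, in the carrier's axes, the knob is at pivot + 30 mm x (-cos a, -sin a). The tip is on the slide below about 0.7. Stays where left; takes 1 to 5 N at the knob
- stain: small brown bottle with black cap, 36 mm in diameter, 85 mm high, a bystander; origin: centre of its underside
- pot: white lidded specimen pot, 62 mm in diameter, 62 mm high, a bystander; origin: centre of its underside
- slides: small flat carton 34 x 52 x 11 mm, a bystander; origin: centre of its underside
- timer: flat white bench timer 62 x 62 x 17 mm, a bystander; origin: centre of its underside
Mind the look-alikes: they are no part of the job. Several things have the shape of the slide; the one meant has the colours described above.

How it is judged:
By the outcome, as a careful person would: the job done as asked, in the order asked, and still so for the second after the job is handed in, with the robot touching nothing.
It also fails if it takes over 54 s, if anything falls off the work surface, if the arm or the gripper's body presses on something with over 40 N, if the wrist force passes 120 N, or if a joint passes its speed limit or range.

### The arm

A 6-joint arm with a two-finger parallel gripper is mounted at the origin on a cart in front of the work surface, level with it; the furniture and walls round the work are solid. World frame = base frame: x ahead of the robot, y to its left, z up, the work surface at z = 0. Lengths are in mm, angles in rad, forces in N, time in s.
With the tool pointing down it reaches from about 275 to 825 mm from the base axis. Payload 5.2 kg.
Tool frame: the origin (TCP) lies at the very end of the fingers, on their centre line; the grasp point (between the pads) lies 19 mm behind it; z points along the fingers, y is the line along which they close (so a half turn about z gives the same grasp; the last joint's range is limited). The gripper opens to 93 mm and grips with 3 to 60 N. Pads are 15 mm wide; open, the fingers measure 128 mm over their backs; the gripper's body (75 mm by 188 mm) begins 65 mm behind the grasp point.
Start: joints at [-0.203, 0.259, 1.535, -0, 1.348, -0.203], TCP at [550.005, 0.023, 218.653] pointing down, gripper open.
Joint ranges: [-3.14, 3.14], [-0.91, 2.08], [0.19, 2.58], [-1.22, 4.36], [0.22, 2.71], [-3.12, 3.12]. Speed limits (rad/s): [2.57, 2.57, 3.14, 3.14, 3.14, 3.14].

### API

Orientations are given as [roll, pitch, yaw] about the fixed x, y, z axes, in that order (R = Rz(yaw) Ry(pitch) Rx(roll)).
In Python, from bench import robot gives the robot as it stands. The module is installed in compiled form; this text tells all that it offers. Calls block until the motion is done:
- robot.move_ptp(position, orientation): joint-space move of the TCP to a pose.
- robot.move_linear(position, ori=None, speed=150, f_stop=None): straight line of the TCP; ori=None keeps the orientation; speed is the mean speed in mm/s. With f_stop (N) it stops when the force on the tool has changed by that much, and returns True; else False.
- robot.move_j(angles): joint-space move.
- robot.move_gripper(opening): opening from 0.0 (shut) to 1.0 (fully open); the grip force is fixed at half the most; returns when the fingers have stopped.
- robot.sleep(seconds).
- robot.inverse_kinematics(position, orientation): joint angles nearest the present ones, or None.
- robot.get_image(name): name is "scene" or "side" or "wrist"; returns a dict with "img" (384x512x3 uint8, blue, green, red), "fovy" (degrees; the focal length in pixels is half the picture's height over the tangent of half this angle, whatever the lens; pixels are square), "cx", "cy" (the principal point, pixels), "eye" and "orientation" of the camera in the world. Camera axes: x right, y down, z forward; pixel columns grow to the right and rows downward; lengths in mm; the calibration is good to about 2 mm. A picture is of the moment at which its call begins. There is no depth.
A pose or a line that the arm cannot do raises robot.MotionError and nothing moves.
- robot.hand_in(): hands the job in; it is judged then, once.
Readings, each from a call of its own:
- robot.current_t(): time.
- robot.current_qpos(): joint angles.
- robot.current_joint_vel(): joint speeds.
- robot.current_joint_efforts(): joint torques, N m.
- robot.current_tcp_pos(): TCP position.
- robot.current_eef_rot(): TCP orientation.
- robot.current_contact_force(): force on the tool from outside, world axes, zero at the start.
- robot.current_ft_torque(): the same for the moment, N m.
- robot.current_gripper_width(): opening from 0.0 (shut) to 1.0 (fully open).
- robot.current_finger_force(): force on a finger pad.
Only numpy, scipy, OpenCV 4.12 (cv2) and the standard library are available. Lean on these libraries where they do the work, as an engineer would, in place of code of your own. Each camera call takes 0.05 s, during which the arm holds its last target. There are 200 camera calls.

## Working session

There is one attempt and no reset: what is moved stays moved. The work goes in short steps, each a Python script; the robot and the scene stay as the last script left them, time stands still between calls to the robot, and variables do not carry over. Pictures are saved under pics/ and viewed, at most 10 in all, crops included, and the job is handed in when it is done.

```bash
mkdir -p pics
cat > h.py <<'E'
import numpy as np, cv2
from bench import robot
from scipy.spatial.transform import Rotation as R
def cam(d):
    o=np.array(d["orientation"],float)
    M=o if o.shape==(3,3) else R.from_euler('xyz',o).as_matrix()
    f=d["img"].shape[0]/2/np.tan(np.radians(d["fovy"])/2)
    return np.array(d["eye"],float),M,f,d["cx"],d["cy"]
def ray(c,u,v):
    e,M,f,cx,cy=c; r=M@np.array([(u-cx)/f,(v-cy)/f,1]); return e,r/np.linalg.norm(r)
def atz(c,u,v,z):
    e,r=ray(c,u,v); return e+r*(z-e[2])/r[2]
def proj(c,p):
    e,M,f,cx,cy=c; q=M.T@(np.array(p,float)-e); return np.array([cx+f*q[0]/q[2],cy+f*q[1]/q[2]])
def tri(*cuv):
    A=np.zeros((3,3));b=np.zeros(3)
    for c,u,v in cuv:
        e,r=ray(c,u,v);P=np.eye(3)-np.outer(r,r);A+=P;b+=P@e
    return np.linalg.solve(A,b)
E
python3 - <<'E'
from h import *
import pickle
D={n:robot.get_image(n) for n in("scene","side","wrist")}
pickle.dump(D,open("d0.pkl","wb"))
for n,d in D.items(): print(n,d["fovy"],d["cx"],d["cy"],d["eye"],d["orientation"]); cv2.imwrite(f"pics/{n}0.png",cv2.resize(d["img"],None,fx=1.56,fy=1.56,interpolation=cv2.INTER_CUBIC))
print(robot.current_t(),robot.current_eef_rot())
E
```

```text
scene 52.31038909942765 254.51521099324216 196.13091453796153 [ -35.88924158 -449.20751592  444.2620956 ] [-1.99151476  0.02311426 -0.88608873]
side 42.74705297112964 255.3350496629221 191.26669913158193 [261.05940931 660.16944261 704.48050795] [-2.30253381  0.00473678 -2.69059885]
wrist 60.41733596394745 260.0721018051517 191.32987852536007 [550.05164222  72.70536885 384.17318502] [2.87578583e+00 2.08995302e-03 7.10004364e-04]
0.15 [-3.14017458e+00 -2.62340695e-04  1.57081827e+00]
```

View pics/scene0.png

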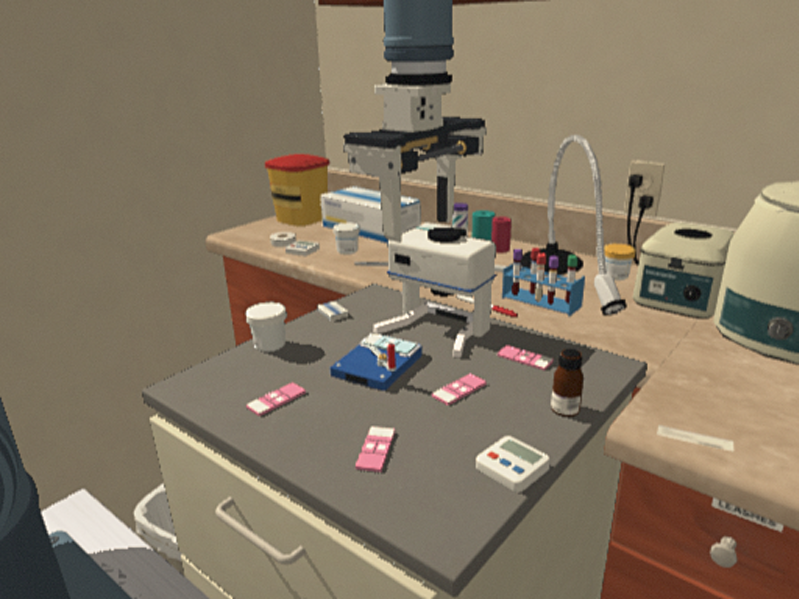

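View pics/side0.png

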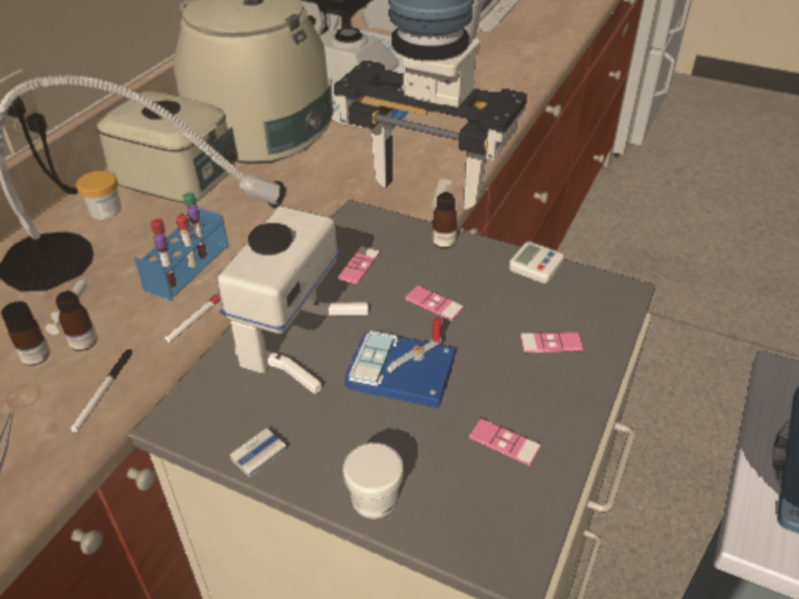

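View pics/wrist0.png

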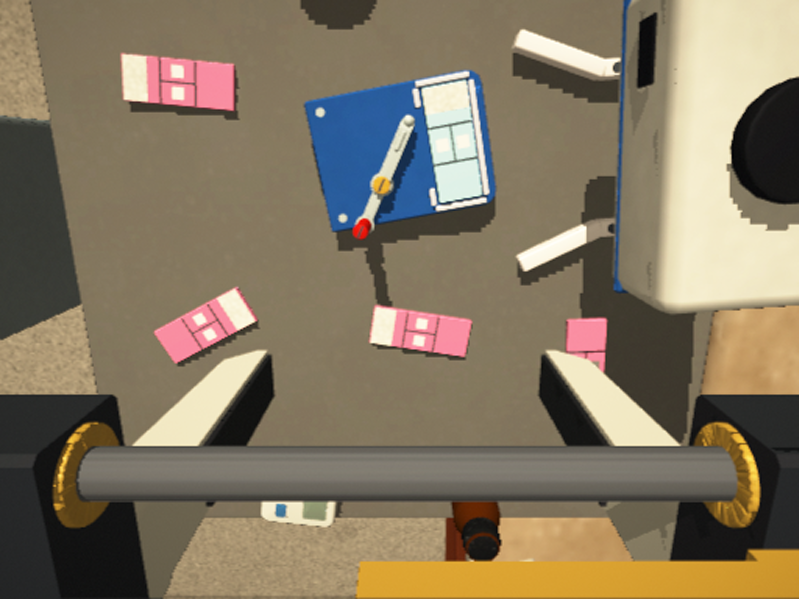

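Run:
```python
from h import *
import pickle
D=pickle.load(open("d0.pkl","rb"));W,S,C=[cam(D[n]) for n in("wrist","side","scene")]
k=1.5605
for n,p,z in [("rearL",(306,102),16),("rearR",(333,231),16),("screw",(382,185),29),("knobtop",(362,229),60),("railL",(517,40),14),("railR",(520,265),14),("headR",(617,290),80),("pot",(338,20),62),("frontL",(478,70),16),("frontR",(497,200),16)]:
    print(n,atz(W,p[0]/k,p[1]/k,z).round(1))
print("knobtop tri",tri((W,362/k,229/k),(S,437/k,320/k),(C,391/k,345/k)).round(1))
print("screw tri",tri((W,382/k,185/k),(S,418/k,352/k)).round(1))
im=D["wrist"]["img"][0:190,190:430]; cv2.imwrite("pics/wz.png",cv2.resize(im,None,fx=3,fy=3,interpolation=cv2.INTER_CUBIC))
a=D["side"]["img"][130:270,135:310]; b=D["scene"]["img"][140:260,190:365]
cv2.imwrite("pics/sz.png",cv2.resize(np.vstack([a]),None,fx=4,fy=4,interpolation=cv2.INTER_CUBIC))
```

```text
rearL [482.2 109.3  16. ]
rearR [497.2  22.6  16. ]
screw [533.2  55.4  29. ]
knobtop [521.8  29.8  60. ]
railL [622.1 147.7  14. ]
railR [632.9  -2.5  14. ]
headR [678.1  -4.5  80. ]
pot [511.  148.2  62. ]
frontL [597.  129.2  16. ]
frontR [613.5  44.5  16. ]
knobtop tri [520.3  28.6  57.9]
screw tri [532.   54.5  19.3]
```

View pics/wz.png

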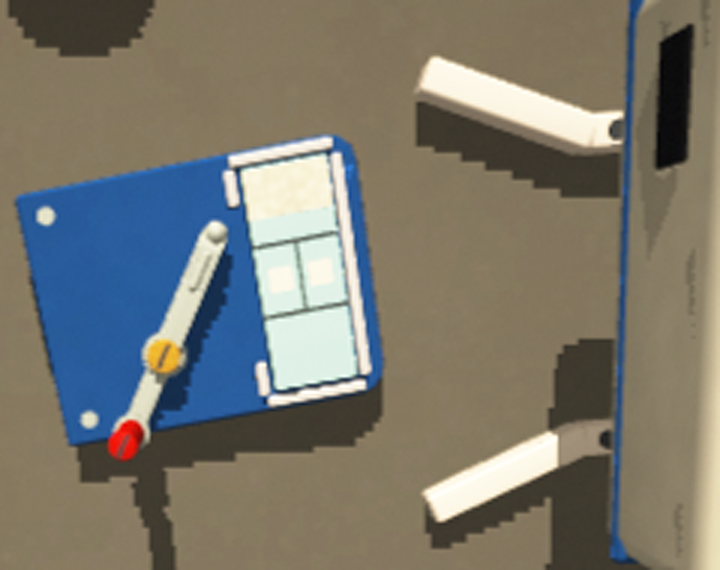

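View pics/sz.png

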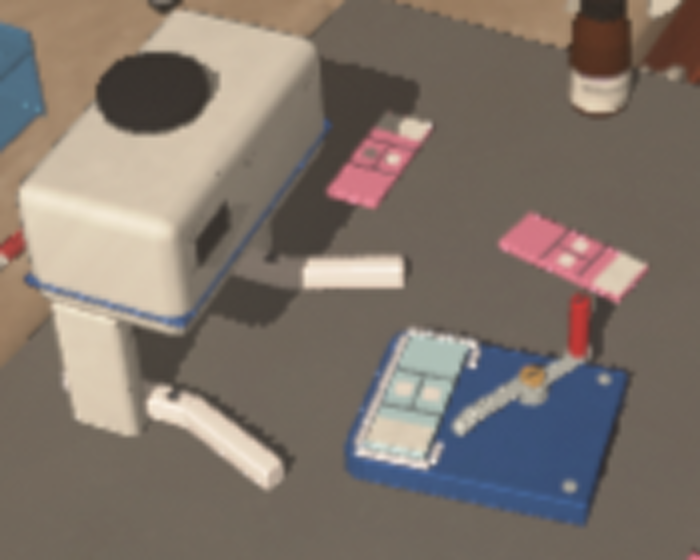

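```bash
cat > fit.py <<'E'
from h import *
import pickle
from scipy.optimize import least_squares
D=pickle.load(open("d0.pkl","rb"));W,S=cam(D["wrist"]),cam(D["side"])
w=lambda u,v:(W,(u+.5)/3-.5+190,(v+.5)/3-.5)
s=lambda u,v:(S,(u+.5)/4-.5+135,(v+.5)/4-.5+130)
def fit(obs,x0,nz=0):
    def res(x):
        T=R.from_euler('z',x[2]).as_matrix();r=[]
        for P,(c,u,v) in obs:
            q=T@np.array(P,float)+[x[0],x[1],x[3] if nz else 0]; r+=list(proj(c,q)-[u,v])
        return np.array(r)
    o=least_squares(res,x0,loss='soft_l1'); return o.x,res(o.x).reshape(-1,2).round(1).tolist()
car=[((-60,45,16),w(16,199)),((-60,-45,16),w(70,444)),((-18,-18,29),w(164,356)),
 ((60,0,16),w(369,265)),((-60,-45,16),s(629,372)),((-60,45,16),s(588,507)),((-18,-18,29),s(533,376))]
if __name__=="__main__":
    for o in (car,car[:4],car[4:]):
        x,r=fit(o,[545,75,.2,0],1);print(x.round(3),r)
    hr=tri(w(612,560),s(330,122));print("headR tri",hr.round(1))
    vw=[((-16,-78,80),w(612,560)),((-50,69.5,14),w(417,92)),((-50,-69.5,14),w(423,493)),((-16,-78,80),s(330,122)),((-16,78,80),s(183,327)),((-50,-69.5,14),s(404,258))]
    for o in (vw,vw[:3],vw[3:]):
        x,r=fit(o,[680,75,0,0],1);print(x.round(3),r)
    print("knob",[tri(w(122,444),s(580,y)).round(1) for y in (298,)], "base",tri(w(137,428),s(578,352)).round(1))
E
python3 fit.py
```

```text
[ 5.46819e+02  7.60160e+01  1.82000e-01 -4.12600e+00] [[-0.5, -0.4], [-0.1, 1.3], [-0.2, 0.4], [-0.1, -0.0], [-0.8, 0.2], [-1.0, 0.3], [-0.7, 0.1]]
[ 5.46924e+02  7.62570e+01  1.79000e-01 -7.13500e+00] [[0.2, -0.5], [0.2, 0.6], [0.0, -0.0], [-0.4, 0.0]]
[ 5.4590e+02  7.4181e+01  1.8600e-01 -5.1010e+00] [[-0.1, 0.0], [0.0, 0.0], [0.1, -0.1]]
headR tri [670.3  -1.5  94. ]
[6.75117e+02 7.80390e+01 1.12000e-01 1.35190e+01] [[-3.2, -0.3], [0.6, -0.9], [5.8, 3.0], [0.8, 0.5], [3.8, 0.7], [-2.3, -2.6]]
[6.75358e+02 7.83960e+01 1.27000e-01 1.40730e+01] [[-1.4, -0.5], [0.0, -0.5], [7.1, 3.3]]
[6.67148e+02 9.24060e+01 5.60000e-02 2.90490e+01] [[2.2, 0.2], [-0.2, 0.6], [-1.2, -1.6]]
knob [array([519.5,  28.5,  59.4])] base [520.6  28.7  22.5]
```

Run:
```python
from h import *
import pickle
o=[np.pi,-np.radians(45),0.0]
print(robot.inverse_kinematics([520,75,150],o))
robot.move_ptp([520,75,150],o); robot.move_gripper(0.45)
D={n:robot.get_image(n) for n in("scene","side","wrist")}
pickle.dump(D,open("d1.pkl","wb"))
d=D["wrist"];print(robot.current_t(),d["eye"],d["orientation"])
cv2.imwrite("pics/w1.png",cv2.resize(d["img"],(800,600),interpolation=cv2.INTER_CUBIC))
```

```text
NoneTraceback (most recent call last):
  File "<stdin>", line 5, in <module>
bench.MotionError: the arm cannot take that pose within its joint ranges
```

Run:
```python
from h import *
for p in ([520,75,150],[500,75,200],[620,60,34],[620,60,5],[520,60,34]):
  for yaw in (0,np.pi,-np.pi,.1,np.pi+.1):
    r=[]
    for l in (0,10,20,25,30,35,40,45):
        q=robot.inverse_kinematics(p,[np.pi,-np.radians(l)*np.cos(yaw) if 0 else -np.radians(l),yaw]) if abs(yaw)<1 else robot.inverse_kinematics(p,[np.pi,np.radians(l),yaw])
        r.append(None if q is None else np.round(q,1).tolist())
    print(p,round(yaw,2),[l for l,x in zip((0,10,20,25,30,35,40,45),r) if x], [x for x in r if x][-1:])
```

```text
[520, 75, 150] 0 [0, 10, 20, 25, 30, 35] [[-0.1, -0.0, 2.2, 0.2, 0.3, 1.3]]
[520, 75, 150] 3.14 [0, 10, 20, 25, 30, 35] [[-0.1, -0.0, 2.2, 0.2, 0.3, -1.9]]
[520, 75, 150] -3.14 [0, 10, 20, 25, 30, 35] [[-0.1, -0.0, 2.2, 0.2, 0.3, -1.9]]
[520, 75, 150] 0.1 [0, 10, 20, 25, 30, 35, 40, 45] [[-0.2, -0.0, 2.4, 1.5, 0.2, -0.2]]
[520, 75, 150] 3.24 [0, 10, 20, 25, 30, 35, 40, 45] [[-0.2, -0.0, 2.4, 1.5, 0.2, 3.0]]
[500, 75, 200] 0 [0, 10, 20, 25, 30, 35, 40, 45] [[-0.2, -0.2, 2.3, 0.5, 0.2, 1.0]]
[500, 75, 200] 3.14 [0, 10, 20, 25, 30, 35, 40, 45] [[-0.2, -0.2, 2.3, 0.5, 0.2, -2.2]]
[500, 75, 200] -3.14 [0, 10, 20, 25, 30, 35, 40, 45] [[-0.2, -0.2, 2.3, 0.5, 0.2, -2.2]]
[500, 75, 200] 0.1 [0, 10, 20, 25, 30, 35, 40, 45] [[-0.3, -0.2, 2.3, 0.9, 0.3, 0.5]]
[500, 75, 200] 3.24 [0, 10, 20, 25, 30, 35, 40, 45] [[-0.3, -0.2, 2.3, 0.9, 0.3, -2.7]]
[620, 60, 34] 0 [0, 10, 20, 25, 45] [[-0.1, 0.4, 2.3, 2.9, 0.4, -1.4]]
[620, 60, 34] 3.14 [0, 10, 20, 25, 45] [[-0.1, 0.4, 2.3, 2.9, 0.4, 1.7]]
[620, 60, 34] -3.14 [0, 10, 20, 25, 45] [[-0.1, 0.4, 2.3, 2.9, 0.4, 1.7]]
[620, 60, 34] 0.1 [0, 10, 20, 25, 30
[... 188 characters left out ...]
0.5, -1.5]]
[620, 60, 5] 3.14 [0, 10, 20, 25, 40, 45] [[-0.1, 0.5, 2.3, 2.9, 0.5, 1.7]]
[620, 60, 5] -3.14 [0, 10, 20, 25, 40, 45] [[-0.1, 0.5, 2.3, 2.9, 0.5, 1.7]]
[620, 60, 5] 0.1 [0, 10, 20, 25, 40, 45] [[-0.2, 0.5, 2.3, 2.6, 0.5, -1.3]]
[620, 60, 5] 3.24 [0, 10, 20, 25, 40, 45] [[-0.2, 0.5, 2.3, 2.6, 0.5, 1.8]]
[520, 60, 34] 0 [0, 10, 20, 25, 40, 45] [[-0.2, 0.4, 2.5, 2.9, 0.5, -1.5]]
[520, 60, 34] 3.14 [0, 10, 20, 25, 40, 45] [[-0.2, 0.4, 2.5, 2.9, 0.5, 1.7]]
[520, 60, 34] -3.14 [0, 10, 20, 25, 40, 45] [[-0.2, 0.4, 2.5, 2.9, 0.5, 1.7]]
[520, 60, 34] 0.1 [0, 10, 20, 25, 40, 45] [[-0.3, 0.4, 2.5, 2.6, 0.6, -1.4]]
[520, 60, 34] 3.24 [0, 10, 20, 25, 40, 45] [[-0.3, 0.4, 2.5, 2.6, 0.6, 1.8]]
```

Run:
```python
from h import *
import pickle
o=[np.pi,-np.radians(25),0.0]
robot.move_ptp([480,75,150],o); robot.move_gripper(0.45)
D={n:robot.get_image(n) for n in("scene","side","wrist")}
pickle.dump(D,open("d1.pkl","wb"))
d=D["wrist"];print(robot.current_t(),d["eye"],d["orientation"],robot.current_qpos(),robot.current_gripper_width())
cv2.imwrite("pics/w1.png",cv2.resize(d["img"],(800,600),interpolation=cv2.INTER_CUBIC))
```

```text
2.6833 [475.99680426  74.91843581 331.42162118] [-2.97142749e+00 -4.47162857e-04 -1.57007314e+00] [-0.11184164 -0.03286089  2.15185919  0.08487688  0.59034093  1.39883722] 0.45161057321902853
```

View pics/w1.png

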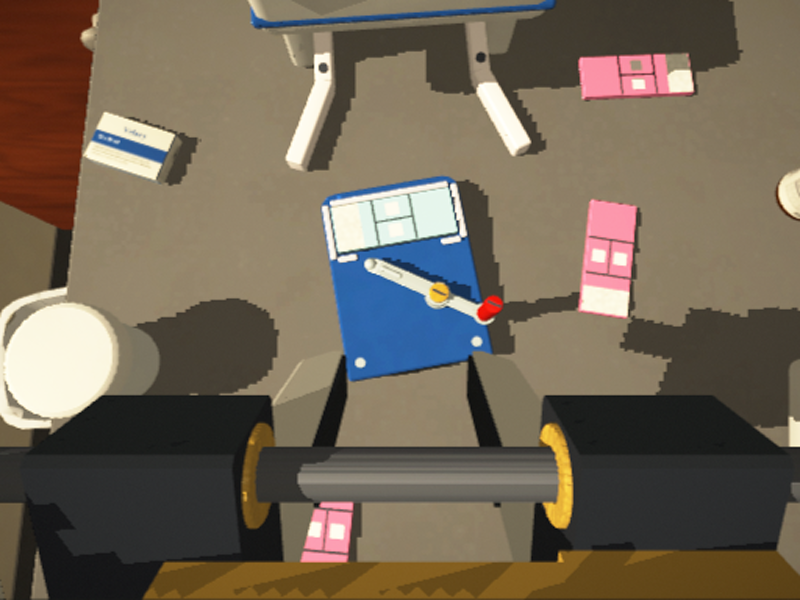

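Run:
```python
import cv2,pickle
d=pickle.load(open("d1.pkl","rb"))["wrist"]["img"][0:150,160:360]
cv2.imwrite("pics/w1z.png",cv2.resize(d,None,fx=4,fy=4,interpolation=cv2.INTER_CUBIC))
```

```text
(no output)
```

View pics/w1z.png

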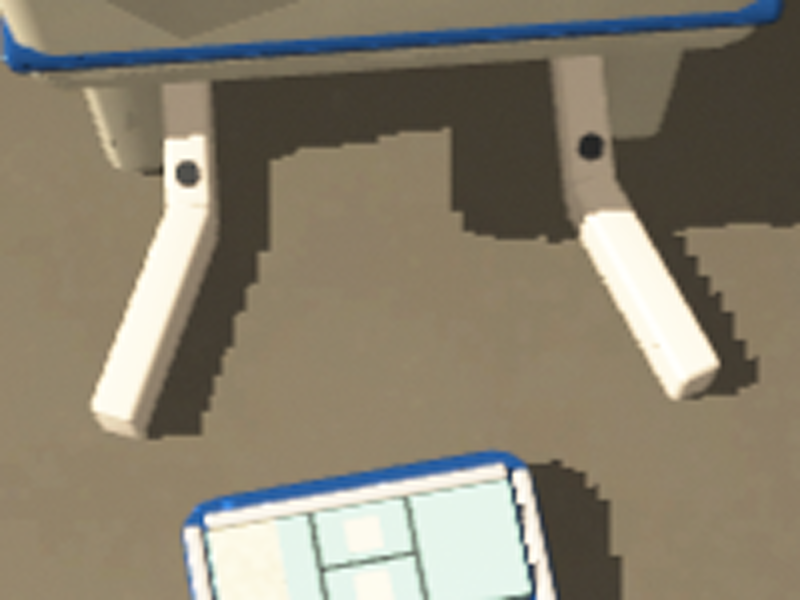

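```bash
cat > fit2.py <<'E'
from fit import *
D1=pickle.load(open("d1.pkl","rb"));V=cam(D1["wrist"])
t=lambda u,v:(V,(u+.5)/4-.5+160,(v+.5)/4-.5)
g=lambda u,v:(V,u*.64,v*.64)
def vfit():
    P=lambda xs:[((-50,69.5,14),t(137,414)),((-50,-69.5,14),t(668,386)),((5,47.5,14),t(212,208)),((5,-47.5,14),t(568,214)),((xs,53.5,14),t(188,173)),((xs,-53.5,14),t(590,146))]
    def res(x):
        T=R.from_euler('z',x[2]).as_matrix();r=[]
        for p,(c,u,v) in P(x[3]): r+=list(proj(c,T@np.array(p,float)+[x[0],x[1],0])-[u,v])
        return np.array(r)
    o=least_squares(res,[680,75,.06,12],loss='soft_l1');return o.x,res(o.x).reshape(-1,2).round(1).tolist()
if __name__=="__main__":
    print(vfit()); print("screws",atz(*t(188,173),14).round(1),atz(*t(590,146),14).round(1))
    car2=[((-60,45,16),g(351,381)),((-60,-45,16),g(494,352)),((-18,-18,29),g(439,292)),((60,0,16),t(345,482))]
    for z in (0,1):
        print(fit(car2,[545,75,.2,0],z)); print(fit(car[:4]+car2,[545,75,.2,0],z));print(fit(car+car2,[545,75,.2,0],z))
    print("pivot tri",tri(g(439,292),w(164,356)).round(1),"knobtop",tri(g(494,300),w(122,444)).round(1),"corner",tri(g(351,381),w(16,199)).round(1),tri(g(494,352),w(70,444)).round(1))
E
python3 fit2.py
```

```text
(array([6.75871132e+02, 7.74210883e+01, 5.53390622e-02, 1.80566083e+01]), [[-1.4, -0.0], [1.2, 0.1], [-0.3, 1.4], [0.8, -4.6], [-0.3, -0.9], [-0.0, 0.9]])
screws [689.9 131.5  14. ] [697.9  24.9  14. ]
(array([5.46534766e+02, 7.68763109e+01, 2.06040133e-01, 0.00000000e+00]), [[-0.4, 1.3], [0.8, 0.4], [-0.3, -0.4], [0.0, -2.1]])
(array([5.46923670e+02, 7.65763935e+01, 1.94521857e-01, 0.00000000e+00]), [[-1.6, -0.5], [0.1, 1.9], [-0.0, 0.2], [0.5, -1.5], [-0.9, 0.5], [0.5, 0.7], [-0.1, -0.6], [1.0, -2.6]])
(array([5.46662029e+02, 7.66486453e+01, 1.93686625e-01, 0.00000000e+00]), [[-1.8, -0.6], [-0.2, 1.8], [-0.3, 0.1], [0.3, -1.5], [-0.9, -1.3], [-0.6, -1.1], [-0.9, -1.3], [-1.1, 0.8], [0.4, 1.0], [-0.2, -0.3], [1.0, -2.4]])
(array([ 5.47413464e+02,  7.67609646e+01,  2.06235680e-01, -6.77019698e+00]), [[0.5, 0.5], [-0.3, -0.1], [-0.6, -0.0], [0.4, -0.4]])
(array([ 5.47193681e+02,  7.64140412e+01,  1.92650178e-01, -6.04550283e+00]), [[-0.2, 0.1], [1.0, 1.2], [0.5, 0.0], [-0.1, -1.0], [-0.2, 0.2], [-0.5, 0.9], [-0.4, 0.3], [1.5, -0.6]])
(array([ 5.46954630e+02,  7.63039043e+01,  1.92548069e-01, -4.50837755e+00]), [[-0.7, 0.1], [0.6, 1.5], [0.2, 0.2], [-0.1, -0.9], [-1.1, 0.2], [-0.8, 0.3], [-0.9, 0.2], [-0.3, 0.5], [-0.1, 1.1], [-0.1, 0.3], [1.6, -1.0]])
pivot tri [532.6  55.4  26.7] knobtop [520.8  29.7  67.8] corner [479.9 109.   10.1] [497.2  22.8  20.3]
```

Run:
```python
from h import *
import pickle
o=[np.pi,0,0]; piv=np.array([532.7,55.4]); th=.193
K=lambda a:piv+30*np.array([-np.cos(a+th),-np.sin(a+th)])
k=K(.945);print(k)
robot.move_ptp([*k,110],o); robot.move_linear([*k,34],speed=120,f_stop=8)
print(robot.current_tcp_pos())
robot.move_gripper(0.0);print(robot.current_gripper_width(),robot.current_finger_force(),robot.current_contact_force())
for a in np.linspace(.945,-.03,9)[1:]:
    robot.move_linear([*K(a),34],speed=40); print(round(a,2),robot.current_contact_force().round(1) if hasattr(robot.current_contact_force(),'round') else robot.current_contact_force())
robot.move_gripper(0.45); robot.move_linear([*K(-.03),110],speed=150)
robot.move_ptp([480,75,150],[np.pi,-np.radians(25),0])
D={n:robot.get_image(n) for n in("scene","side","wrist")}
pickle.dump(D,open("d2.pkl","wb"));print(robot.current_t())
cv2.imwrite("pics/w2.png",cv2.resize(D["wrist"]["img"][90:260,180:380],(800,680),interpolation=cv2.INTER_CUBIC)[:600])
```

```text
[520.11767196  28.16610529]
[520.36622521  28.33759007  34.88881789]
0.10125183971469129 29.99912917613983 [-0.1857979   1.88226085  0.86394525]
0.82 [0.6 1.4 1.9]
0.7 [0.4 1.  3.4]
0.58 [ 1.  -0.1  2.9]
0.46 [0.  0.1 3.7]
0.34 [-1.3 -0.2  5.1]
0.21 [-1.  -0.6  5.8]
0.09 [-1.2  0.2  5.6]
-0.03 [-1.3 -0.5  6.6]
8.7
```

View pics/w2.png

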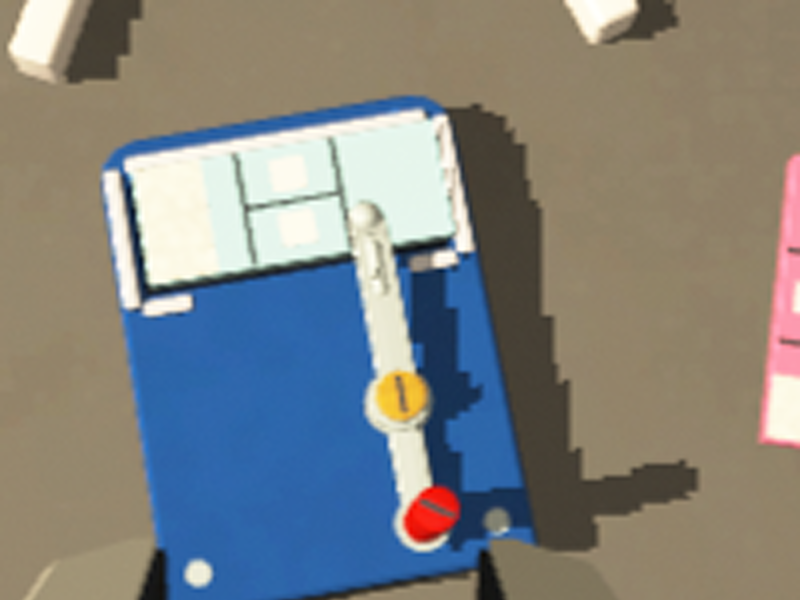

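```bash
cat > push.py <<'E'
from h import *
import pickle
L=np.radians(20)
def pose(x,y,th,back=0,z=5.5):
    d=np.array([np.cos(th),np.sin(th)]); p=np.array([x,y])-(60+7.5*np.cos(L)+back)*d
    return [*p,z],[np.pi,-L,th]
def comp(name,crops):
    import pickle
    D={n:robot.get_image(n) for n in("scene","side","wrist")}; pickle.dump(D,open(name+".pkl","wb"))
    T=[cv2.resize(D[n]["img"][r0:r1,c0:c1],(400,300),interpolation=cv2.INTER_CUBIC) for n,r0,r1,c0,c1 in crops]
    T+=[np.zeros_like(T[0])]*(4-len(T))
    cv2.imwrite(f"pics/{name}.png",np.vstack([np.hstack(T[:2]),np.hstack(T[2:4])]))
E
python3 - <<'E'
from push import *
S=[545,76.3,.193];M=[606,72.1,.07];H=[676,77,.07]
for p in (pose(*S,18,90),pose(*S,18),pose(*S),pose(*M),pose(*H)):print(np.round(p[0],1),robot.inverse_kinematics(*p) is not None)
robot.move_gripper(0.30)
robot.move_ptp(*pose(*S,18,110)); robot.move_linear(*pose(*S,18),speed=120,f_stop=8); print(robot.current_tcp_pos(),robot.current_contact_force())
s=robot.move_linear(*pose(*S,1),speed=40,f_stop=12);print(s,robot.current_contact_force())
for f in np.linspace(0,1,5)[1:]:
    p=np.array(S)+f*(np.array(M)-S)
    s=robot.move_linear(*pose(*p),speed=35,f_stop=15);print(s,np.round(robot.current_tcp_pos(),1),np.round(robot.current_contact_force(),1))
    if s:break
comp("d3",[("wrist",0,192,130,386),("side",130,280,130,330),("scene",130,280,190,390)])
print(robot.current_t())
E
```

```text
[461.5  60.   90. ] True
[461.5  60.    5.5] True
[479.2  63.4   5.5] True
[539.1  67.4   5.5] True
[609.1  72.3   5.5] True
[462.00018469  60.09631876   6.00514291] [ 1.3395397   0.83851512 -0.21670288]
False [-1.04783866 -0.72151769  0.28637374]
False [491.9  65.2   4.6] [-4.9  1.1  3.2]
False [507.5  65.9   4.7] [-5.3  1.2 -1.4]
False [524.5  66.3   5.7] [-2.  -0.6 -0.4]
False [539.2  67.5   5.6] [-2.8  0.7 -2.1]
13.775
```

View pics/d3.png

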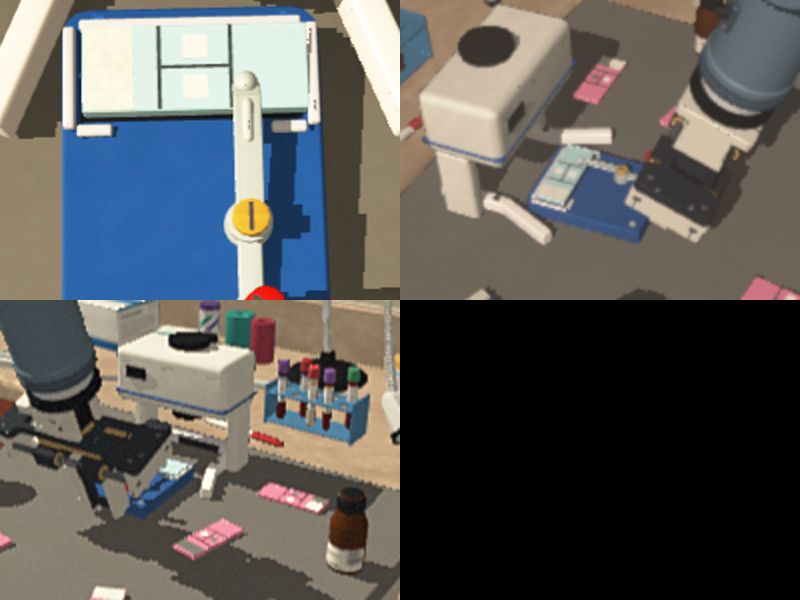

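Run:
```python
from h import *
import pickle
D=pickle.load(open("d3.pkl","rb"));c=cam(D["wrist"]);im=D["wrist"]["img"].astype(int)
b,g,r=im[...,0],im[...,1],im[...,2]
blue=(b>90)&(b>2*r)&(b>g+40)
white=(r>185)&(g>175)&(b>150)
t=.07
def loc(u,v,z):
    p=atz(c,u,v,z);d=p[:2]-[676,77];return p[:2].round(1),np.round([d[0]*np.cos(t)+d[1]*np.sin(t),-d[0]*np.sin(t)+d[1]*np.cos(t)],1)
for v in (100,120,140,170):
    x=np.where(blue[v])[0];x=x[(x>140)&(x<370)]; print("car",v,loc(x.min()-.5,v,16),loc(x.max()+.5,v,16))
for v in (5,20,40,60,75):
    x=np.where(white[v])[0]; xl=x[(x<185)&(x>100)]; 
    l=[i for i in range(100,180) if white[v,i] and not white[v,i+1:i+4].any()][:1]; rr=[i for i in range(400,330,-1) if white[v,i] and not white[v,i-4:i].any()][:1]
    if l and rr: L,Rr=loc(l[0]+.5,v,14),loc(rr[0]-.5,v,14); print("rail",v,L,Rr,"mid",(L[1]+Rr[1])/2)
print(c[0],loc(260,100,0))
```

```text
car 100 (array([610.3, 120.5]), array([-62.5,  48. ])) (array([616.5,  32.5]), array([-62.4, -40.3]))
car 120 (array([599.5, 119.5]), array([-73.4,  47.7])) (array([605.7,  31.4]), array([-73.3, -40.6]))
car 140 (array([588.8, 118.5]), array([-84.1,  47.5])) (array([595. ,  30.3]), array([-84. , -40.9]))
car 170 (array([572.9, 117. ]), array([-100. ,   47.1])) (array([579.1,  29. ]), array([-100. ,  -41.1]))
rail 5 (array([664.3, 130.5]), array([-8. , 54.2])) (array([671.5,  29.3]), array([ -7.9, -47.2])) mid [-7.95  3.5 ]
rail 20 (array([655.4, 133.6]), array([-16.6,  57.9])) (array([663. ,  25.6]), array([-16.5, -50.3])) mid [-16.55   3.8 ]
rail 40 (array([643.6, 136.8]), array([-28.1,  61.9])) (array([651.9,  20.2]), array([-28., -55.])) mid [-28.05   3.45]
rail 60 (array([632. , 140.6]), array([-39.4,  66.5])) (array([640.9,  14.8]), array([-39.3, -59.6])) mid [-39.35   3.45]
rail 75 (array([623.3, 143.5]), array([-47.9,  70. ])) (array([632.8,  10.6]), array([-47.8, -63.2])) mid [-47.85   3.4 ]
[550.90054493  68.10299658 186.68587715] (array([619.6,  72.9]), array([-56.6,  -0.1]))
```

Run:
```python
from push import *
def go(x,sp,f):
    p=pose(x,77+(x-676)*np.tan(.07),.07); s=robot.move_linear(*p,speed=sp,f_stop=f)
    print(x,s,np.round(robot.current_tcp_pos(),1),np.round(robot.current_contact_force(),1)); return s
for x in (620,632,644,655):
    if go(x,35,15): break
else:
    for x in (662,668,673,678,683,688):
        if go(x,18,9): break
print(robot.current_t())
```

```text
620 False [553.3  68.3   5.5] [-2.4  0.  -1.6]
632 False [565.3  69.2   5.5] [-1.6 -0.3 -1.5]
644 False [577.3  70.    5.5] [-1.5  0.2 -2.1]
655 False [588.2  70.8   5.5] [-1.3 -0.2 -2.1]
662 True [589.1  71.2   4.7] [-0.1  0.6 -0.2]
16.05
```

Run:
```python
from push import *
def go(x,sp,f):
    p=pose(x,77+(x-676)*np.tan(.07),.07); s=robot.move_linear(*p,speed=sp,f_stop=f)
    print(x,s,np.round(robot.current_tcp_pos(),1),np.round(robot.current_contact_force(),1)); return s
for i in range(4):
    s=go(690,18,14)
    if s: robot.sleep(.2); print(np.round(robot.current_tcp_pos(),1),np.round(robot.current_contact_force(),1))
    if robot.current_tcp_pos()[0]>601 or not s: break
comp("d4",[("wrist",0,192,130,386),("side",130,280,130,330),("scene",130,280,190,390)])
print(robot.current_t())
```

```text
690 True [589.6  71.8   2.9] [-2.6 -1.2  5.3]
[589.5  71.8   2.9] [-1.  -0.5  5.1]
690 True [589.6  71.8   2.8] [-2.6 -1.1  6.3]
[589.6  71.8   2.8] [-2.9 -0.2  6. ]
690 True [589.6  71.9   2.7] [-3.1 -1.3  8. ]
[589.6  71.8   2.8] [-3.  -1.2  6.7]
690 True [589.6  71.8   2.7] [-3.2 -1.8  7.5]
[589.6  71.8   2.7] [-2.5 -0.9  7. ]
19.1667
```

Run:
```python
from h import *
import pickle
D=pickle.load(open("d4.pkl","rb"));c=cam(D["wrist"]);im=D["wrist"]["img"].astype(int)
b,g,r=im[...,0],im[...,1],im[...,2]
blue=(b>90)&(b>2*r)&(b>g+40); t=.07
def loc(u,v,z):
    p=atz(c,u,v,z);d=p[:2]-[676,77];return np.round([d[0]*np.cos(t)+d[1]*np.sin(t),-d[0]*np.sin(t)+d[1]*np.cos(t)],1)
for v in range(60,200,20):
    x=np.where(blue[v])[0];x=x[(x>120)&(x<390)]; print("car",v,loc(x.min()-.5,v,16),loc(x.max()+.5,v,16))
print(c[0],np.round(robot.current_eef_rot(),3),np.round(robot.current_qpos(),3))
n=D["wrist"]["img"][0:192,130:386];s=D["side"]["img"][170:260,190:310]
cv2.imwrite("pics/d4b.png",np.hstack([cv2.resize(n,(400,300),interpolation=2),cv2.resize(s,(400,300),interpolation=2)]))
```

```text
Traceback (most recent call last):
ValueError: zero-size array to reduction operation minimum which has no identity
```

Run:
```python
from h import *
import pickle
D=pickle.load(open("d4.pkl","rb"));c=cam(D["wrist"]);im=D["wrist"]["img"].astype(int)
b,g,r=im[...,0],im[...,1],im[...,2]
blue=(b>60)&(b>2*r)&(b>g+25); t=.07
def loc(u,v,z):
    p=atz(c,u,v,z);d=p[:2]-[676,77];return np.round([d[0]*np.cos(t)+d[1]*np.sin(t),-d[0]*np.sin(t)+d[1]*np.cos(t)],1)
for v in range(0,240,15):
    x=np.where(blue[v])[0];x=x[(x>120)&(x<390)]
    if len(x): print("car",v,loc(x.min()-.5,v,16),loc(x.max()+.5,v,16))
print(c[0],np.round(robot.current_eef_rot(),3),np.round(robot.current_qpos(),3))
n=D["wrist"]["img"];s=D["side"]["img"][160:250,180:300]
cv2.imwrite("pics/d4b.png",np.hstack([cv2.resize(n,(400,300),interpolation=2),cv2.resize(s,(400,300),interpolation=2)]))
```

```text
car 0 [40.6 75. ] [ 40.9 -67.2]
car 15 [32.4 41.5] [32.4 40.4]
car 30 [24.2 41.9] [24.2 40.8]
car 45 [16.1 41.7] [16.1 40.7]
car 60 [ 8.  41.6] [ 8.  40.5]
car 75 [ 0. 30.] [  0.2 -37.2]
car 90 [-8. 47.] [ -7.7 -42.3]
car 105 [-16.   46.8] [-15.7 -42.2]
car 120 [-23.9  46.7] [-23.6 -42.1]
car 135 [-31.7  47. ] [-31.4 -42. ]
car 150 [-39.5  46.3] [-39.2 -41.9]
car 165 [-47.3  46.7] [-47.  -42.4]
car 180 [-55.   46.5] [-54.7 -42.3]
car 195 [-62.6  46.4] [-62.3 -42.2]
car 210 [-70.3  46.7] [-69.9 -42.1]
car 225 [-77.8  44.5] [-77.5 -41. ]
[604.82335021  72.51360285 183.55675975] [-3.14  -0.33   0.072] [-0.103  0.431  1.981  0.148  0.409  1.269]
```

View pics/d4b.png

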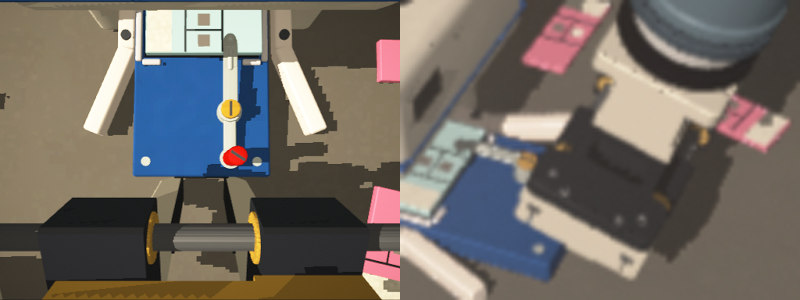

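Run:
```python
from push import *
def st(m,s=None): print(m,s,np.round(robot.current_tcp_pos(),2),np.round(robot.current_eef_rot(),3),np.round(robot.current_contact_force(),1),round(robot.current_t(),2))
P=lambda x,z=6.5:pose(x,79+(x-676)*np.tan(.07),.07,0,z)
st("now")
s=robot.move_linear(*P(648),speed=40); st("back",s)
s=robot.move_linear(*P(655),speed=30,f_stop=25); st(655,s)
for x in (657,659,661,663,665):
    s=robot.move_linear(*P(x),speed=15,f_stop=25); st(x,s)
    if s: break
```

```text
now None [589.56  71.84   2.69] [-3.14  -0.33   0.072] [-3.5 -1.4  7.5] 19.17
back False [580.52  72.47   6.42] [-3.142 -0.349  0.07 ] [0.4 0.3 0.3] 19.54
655 False [588.52  72.8    6.42] [ 3.142 -0.349  0.07 ] [ 1.4 -0.2 -0.2] 19.93
657 False [589.45  73.05   6.17] [-3.141 -0.348  0.07 ] [-3.3 -0.   0.7] 20.21
659 False [590.44  73.31   5.9 ] [-3.141 -0.346  0.07 ] [-7.  -1.3  4.4] 20.49
661 False [592.14  73.56   5.7 ] [-3.141 -0.345  0.07 ] [-5.7 -0.8  3.5] 20.77
663 False [594.11  73.75   5.66] [-3.141 -0.345  0.07 ] [-6.6 -0.3  3. ] 21.06
665 False [596.1   73.85   5.58] [-3.141 -0.345  0.07 ] [-5.6 -0.1  2.4] 21.34
```

Run:
```python
from push import *
def st(m,s=None): print(m,s,np.round(robot.current_tcp_pos(),2),np.round(robot.current_contact_force(),1),round(robot.current_t(),2))
P=lambda x,z=6.5:pose(x,79+(x-676)*np.tan(.07),.07,0,z)
x=665
while x<690:
    x+=1.5; s=robot.move_linear(*P(x),speed=12,f_stop=25); st(x,s)
    if s or robot.current_contact_force()[0]<-14: break
```

```text
666.5 False [597.49  73.97   5.58] [-6.8 -0.6  3.6] 21.62
668.0 False [598.97  74.11   5.57] [-7.4 -1.4  2.8] 21.89
669.5 False [600.49  74.2    5.58] [-6.9 -0.7  2.2] 22.17
671.0 False [601.96  74.28   5.55] [-6.6 -1.   3.2] 22.44
672.5 False [603.5   74.37   5.59] [-7.  -0.   3.5] 22.72
674.0 False [604.98  74.5    5.56] [-6.5 -1.   3.4] 22.99
675.5 False [606.48  74.6    5.57] [-6.5 -1.3  3.5] 23.27
677.0 False [608.    74.7    5.57] [-6.5  0.2  3.5] 23.54
678.5 False [609.47  74.79   5.57] [-7.4  0.   2.9] 23.82
680.0 False [610.99  74.87   5.56] [-6.4  0.2  3.7] 24.09
681.5 False [612.49  75.02   5.56] [-7.2 -0.5  2.4] 24.37
683.0 False [613.54  75.14   5.49] [-8.4 -0.7  5.1] 24.64
684.5 False [613.71  75.27   5.19] [-13.2  -3.4   9.1] 24.92
686.0 False [613.83  75.43   4.78] [-17.3  -3.1  12.6] 25.19
```

```bash
cat > meas.py <<'E'
from push import *
from scipy import ndimage
def blob(m):
    l,n=ndimage.label(m); s=ndimage.sum(m,l,range(1,n+1)); i=int(np.argmax(s))+1
    ys,xs=np.where(l==i); return xs,ys
def look():
    d=robot.get_image("wrist");c=cam(d);hs=cv2.cvtColor(d["img"],cv2.COLOR_BGR2HSV);h,s,v=[hs[...,i].astype(int) for i in range(3)]
    h=h.copy(); out={"c":c,"img":d["img"]}
    sub=np.zeros_like(h,bool); sub[:240,150:380]=1
    xs,ys=blob(((h<6)|(h>174))&(s>190)&(v>90)&sub); out["red"]=(xs.mean(),ys.mean(),len(xs))
    xs,ys=blob((h>15)&(h<28)&(s>150)&(v>130)&sub); out["yel"]=(xs.mean(),ys.mean(),len(xs))
    out["blue"]=(h>105)&(h<125)&(s>150)&(v>60)
    return out
E
python3 - <<'E'
from meas import *
import pickle
P=lambda x,z=6.5,b=0:pose(x,79+(x-676)*np.tan(.07),.07,b,z)
s=robot.move_linear(*P(687.5),speed=12,f_stop=25); print(np.round(robot.current_tcp_pos(),2),np.round(robot.current_contact_force(),1))
robot.move_linear(*P(680,6.5,30),speed=80); robot.move_linear(*P(680,90,60),speed=200); A=look()
robot.move_linear(*P(680,150,75),speed=200); B=look(); pickle.dump((A,B),open("m1.pkl","wb"))
for k in("red","yel"): print(k,A[k],B[k],tri((A["c"],*A[k][:2]),(B["c"],*B[k][:2])).round(1),[atz(o["c"],*o[k][:2],29 if k=="yel" else 46).round(1) for o in(A,B)])
for o in (A,B):
    t=.07;c=o["c"]
    def loc(u,v,z):
        d=atz(c,u,v,z)[:2]-[676,77];return np.round([d[0]*np.cos(t)+d[1]*np.sin(t),-d[0]*np.sin(t)+d[1]*np.cos(t)],1)
    for v in range(10,384,30):
        x=np.where(o["blue"][v])[0];x=x[(x>120)&(x<400)]
        if len(x)>40: print(v,loc(x.min()-.5,v,16),loc(x.max()+.5,v,16))
    for u in (230,250,270,290):
        y=np.where(o["blue"][:300,u])[0]; print("rear",u,loc(u,y.max()+.5,16) if len(y) else None)
print(robot.current_t())
E
```

```text
[613.93  75.68   4.3 ] [-21.9  -3.9  15.1]
red (np.float64(283.9868995633188), np.float64(123.34497816593887), 229) (np.float64(279.24444444444447), np.float64(125.42222222222222), 135) [631.9  59.1  48.7] [array([632.8,  59. ,  46. ]), array([632.6,  58.9,  46. ])]
yel (np.float64(283.19620253164555), np.float64(89.26582278481013), 158) (np.float64(278.85046728971963), np.float64(97.40186915887851), 107) [665.2  60.3  26.3] [array([664.1,  60.4,  29. ]), array([664.2,  60.4,  29. ])]
40 [ 33.1 111.2] [  33.3 -110.9]
70 [ 8.1 46.3] [  8.2 -41.9]
100 [-16.6  46.7] [-16.5 -41.5]
130 [-40.9  46.3] [-40.8 -42. ]
rear 230 [-56.5  25.3]
rear 250 [-54.9   9.6]
rear 270 [-54.9  -6.1]
rear 290 [-56.4 -21.8]
70 [19.7 46.8] [ 19.7 -41.9]
100 [-10.7  47.4] [-10.6 -41.6]
130 [-40.6  46.1] [-40.5 -42.2]
rear 230 [-56.8  30.9]
rear 250 [-54.8  11.6]
rear 270 [-54.8  -7.8]
rear 290 [-56.8 -27.1]
27.2333
```

```bash
cat > swing.py <<'E'
from meas import *
import pickle
l=np.radians(24);th=.07;piv=np.array([663.4,60.5]);d=np.array([np.cos(th),np.sin(th)])
o=[np.pi,-l,th]
def T(a,ret=0,off=4,z=35):
    p=piv+30*np.array([-np.cos(a+th),-np.sin(a+th)])+off*d-ret*np.sin(l)*d
    return [*p,z+ret*np.cos(l)]
def st(m): print(m,np.round(robot.current_tcp_pos(),1),np.round(robot.current_contact_force(),1),round(robot.current_t(),2))
E
python3 - <<'E'
from swing import *
ok=[robot.inverse_kinematics(T(a,r),o) is not None for a in(0,.5,1.1) for r in(0,75)];print(ok)
if not all(ok): raise SystemExit
robot.move_linear(T(0,75),o,speed=150)
s=robot.move_linear(T(0),o,speed=80,f_stop=8);st(("down",s))
if s: raise SystemExit
robot.move_gripper(0);st(robot.current_gripper_width())
for a in np.linspace(0,1.12,9)[1:]:
    s=robot.move_linear(T(a),o,speed=35,f_stop=25);st((round(a,2),s))
    if s: break
E
```

```text
[True, True, True, True, True, True]
('down', False) [637.7  58.7  35.4] [ 0.3  0.2 -0.1] 29.03
0.09760553152185202 [637.6  58.7  35.4] [-1.6 -0.9  2.5] 29.48
(np.float64(0.14), False) [638.3  54.2  35.4] [-2.9 -0.2  4.9] 29.75
(np.float64(0.28), False) [639.6  50.   35.4] [-2.4 -0.6  5.1] 30.02
(np.float64(0.42), False) [641.4  46.1  35.4] [-2.4 -1.8  3.8] 30.28
(np.float64(0.56), False) [643.7  42.6  35.4] [-1.9 -1.4  4.9] 30.55
(np.float64(0.7), False) [646.5  39.5  35.4] [ 0.  -1.8  4.6] 30.82
(np.float64(0.84), False) [649.6  36.8  35.4] [-0.9 -2.6  5.1] 31.08
(np.float64(0.98), False) [653.1  34.5  35.4] [-0.  -2.2  4.4] 31.35
(np.float64(1.12), False) [656.9  32.7  35.4] [ 0.5 -2.3  5. ] 31.62
```

Run:
```python
from swing import *
robot.move_gripper(0.3);st("open")
robot.move_linear(T(1.12,75),o,speed=120)
P=lambda x,z=6.5,b=0:pose(x,79+(x-676)*np.tan(.07),.07,b,z)
robot.move_linear(*P(680,90,60),speed=200); A=look()
robot.move_linear(*P(680,150,75),speed=200); B=look()
D={n:robot.get_image(n) for n in("scene","side","wrist")};pickle.dump((A,B,D),open("m2.pkl","wb"))
for k in("red","yel"): print(k,[np.round(q,1) for q in A[k]],tri((A["c"],*A[k][:2]),(B["c"],*B[k][:2])).round(1),[atz(q["c"],*q[k][:2],29 if k=="yel" else 46).round(1) for q in(A,B)])
for q in (A,B):
    c=q["c"]
    def loc(u,v,z):
        e=atz(c,u,v,z)[:2]-[676,77];return np.round([e[0]*np.cos(th)+e[1]*np.sin(th),-e[0]*np.sin(th)+e[1]*np.cos(th)],1)
    for v in (70,100,130):
        x=np.where(q["blue"][v])[0];x=x[(x>120)&(x<400)]
        if len(x)>40: print(v,loc(x.min()-.5,v,16),loc(x.max()+.5,v,16))
    for u in (230,250,270,290):
        y=np.where(q["blue"][:300,u])[0]; print("rear",u,loc(u,y.max()+.5,16) if len(y) else None)
# slide colour (pale cyan) extents before/after in wrist picture A
M1=pickle.load(open("m1.pkl","rb"))
for q in (M1[0],A):
    i=q["img"].astype(int);m=(i[...,0]>i[...,2]+12)&(i.min(2)>110);m[110:]=0
    ys,xs=np.where(m);print("slide",len(xs),xs.min() if len(xs) else 0,xs.max() if len(xs) else 0,ys.max() if len(xs) else 0,q["c"][0].round(1))
print(robot.current_t())
```

```text
open [656.   33.1  34.7] [0.6 0.4 0. ] 32.17
red [np.float64(322.0), np.float64(99.9), np.int64(303)] [653.6  32.9  42. ] [array([652.1,  33.6,  46. ]), array([652.2,  33.4,  46. ])]
yel [np.float64(283.3), np.float64(90.1), np.int64(157)] [665.8  60.2  24.8] [array([664.1,  60.4,  29. ]), array([664.2,  60.3,  29. ])]
70 [ 8.7 46.4] [  8.8 -41.8]
100 [-16.   46.8] [-15.9  -8.1]
130 [-40.3  46.4] [-40.2 -41.9]
rear 230 [-56.7  25.4]
rear 250 [-54.3   9.7]
rear 270 [-54.3  -6. ]
rear 290 [-56.6 -21.7]
70 [21.9 46.2] [ 21.9 -24.1]
100 [-8.7 46.9] [ -8.6 -41.6]
130 [-38.7  46.5] [-38.7 -42.3]
rear 230 [-56.   30.3]
rear 250 [-55.1  10.9]
rear 270 [-55.1  -8.6]
rear 290 [-56. -28.]
slide 184 2 396 109 [565.3  71.1 271.2]
slide 162 3 390 109 [565.8  71.2 271.2]
34.2167
```

Run:
```python
from swing import *
P=lambda x,z=6.5,b=0:pose(x,79+(x-676)*np.tan(.07),.07,b,z)
robot.move_linear(*P(680,6.5,30),speed=150); robot.move_linear(*P(680,6.5,3),speed=60,f_stop=15); st("near")
for x in (680,682,683.5,685,686.5,688):
    s=robot.move_linear(*P(x),speed=15,f_stop=25);st((x,s))
    if s or robot.current_contact_force()[0]<-15: break
robot.move_linear(*P(680,6.5,30),speed=80); robot.move_linear(*P(680,90,60),speed=200); A=look()
for k,z in(("red",46),("yel",29)): print(k,atz(A["c"],*A[k][:2],z).round(1))
q=A;e0=None
for u in (230,290):
    y=np.where(q["blue"][:300,u])[0].max(); e=atz(q["c"],u,y+.5,16)[:2]-[676,77];print("rear",e[0]*np.cos(th)+e[1]*np.sin(th))
i=A["img"]; cv2.imwrite("pics/end.png",i)
# slide glass pixels: cyan-ish hue on the carrier, world box in carrier axes
hs=cv2.cvtColor(i,cv2.COLOR_BGR2HSV); 
for cx_ in range(14,52,4):
    row=[]
    for cy_ in (-34,-24,-10,10,24,34):
        p=np.array([679.8,79.5])+R.from_euler('z',th).as_matrix()[:2,:2]@[cx_,cy_]; u,v=proj(A["c"],[*p,21]).round().astype(int); row.append(tuple(int(t) for t in i[v,u]) if 0<=v<384 else None)
    print(cx_,row)
print(robot.current_t())
```

```text
near [610.   74.5   6.3] [ 0.  -0.6 -0. ] 35.97
(680, False) [613.   74.6   6.4] [-1.2 -0.5 -0.9] 36.32
(682, False) [613.4  74.8   5.9] [-4.7 -2.2  4.3] 36.6
(683.5, False) [613.6  75.    5.5] [-9.3 -2.3  6. ] 36.85
(685, False) [613.7  75.3   5. ] [-14.   -2.6   9.1] 37.1
(686.5, False) [613.8  75.4   4.6] [-17.8  -3.8  12.1] 37.35
red [652.1  33.6  46. ]
yel [664.2  60.3  29. ]
rear -56.502578957757784
rear -56.46666912080967
14 [(130, 143, 153), (95, 57, 29), (94, 58, 28), (189, 115, 52), (190, 115, 52), (224, 236, 243)]
18 [(54, 46, 39), (49, 34, 23), (47, 33, 20), (97, 63, 37), (98, 63, 38), (106, 94, 84)]
22 [(137, 161, 162), (134, 158, 159), (126, 149, 152), (112, 136, 144), (113, 136, 145), (110, 135, 144)]
26 [(118, 82, 56), (140, 92, 61), (144, 96, 62), (147, 90, 41), (144, 87, 39), (141, 86, 38)]
30 [(118, 144, 157), (120, 147, 157), (120, 147, 158), (123, 147, 160), (122, 151, 163), (123, 150, 165)]
34 [(119, 147, 160), (120, 148, 161), (121, 150, 162), (124, 151, 164), (122, 151, 163), (124, 151, 164)]
38 [(121, 149, 161), (122, 149, 162), (125, 153, 166), (126, 153, 168), (111, 136, 147), (108, 132, 143)]
42 [(123, 152, 165), (122, 153, 165), (125, 154, 167), (128, 156, 169), (107, 132, 142), (107, 131, 142)]
46 [(123, 152, 164), (126, 154, 166), (125, 153, 167), (129, 157, 168), (106, 131, 142), (108, 133, 144)]
50 [(125, 153, 167), (128, 157, 169), (128, 156, 168), (127, 155, 168), (125, 153, 167), (107, 133, 145)]
38.6
```

Run:
```python
from swing import *
P=lambda x,z=6.5,b=0:pose(x,79+(x-676)*np.tan(.07),.07,b,z)
robot.move_linear(*P(680,20,40),speed=200); d=robot.get_image("wrist");c=cam(d);i=d["img"]
for cx_ in range(8,60,3):
    row=""
    for cy_ in range(45,-46,-3):
        p=np.array([679.8,79.5])+R.from_euler('z',th).as_matrix()[:2,:2]@[cx_,cy_]; u,v=proj(c,[*p,20]).round().astype(int)
        if not 0<=v<384: row+=" ";continue
        b,g,r=[int(t) for t in i[v,u]]
        row+="B" if b>1.5*r and b>g*1.25 else "." if max(b,g,r)<70 else "c" if b>r+8 or (g>r+6) else "w"
    print(cx_,row)
robot.move_linear(*P(680,60,80),speed=200); print(robot.current_t())
```

```text
8 wBBBBBBwwcBBBBBBBBBBBBBBBBBBBBw
11 wBBBBBBBBBBBBBBBBBBBBBBBBBBBBBw
14 wBBwwwwBBBBBBBBBBBBBBBBBwwwwBBw
17 wwwwwwwBBBBBBBBBBBBBBBBBwwwwcww
20 wwwcccccccccccccccccccccccccwww
23 wwccccccccccccccccccccccccccwww
26 wwwwwwwwccccccccccccccccccccwww
29 wwcwwwwwccccccwwccccccccccccwww
32                                
35                                
38                                
41                                
44                                
47                                
50                                
53                                
56                                
59                                
39.6
```

```bash
python3 -c "
from bench import robot
print(robot.hand_in())"
```

```text
the job is handed in; nothing more can be done
None
```

I handed the job in at about 40 s. The clip went onto the slide, the carrier was pushed home against the end stop, and the clip is now swung off at about 1.08 rad. The slide's rear edge measured straight between its lips, though its front half lay outside that camera view. The push stalled once about 24 mm short of the stop; I backed off, raised the fingertips and finished it. I made no separate check of the bottle, pot, carton and timer at the end.

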